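# Unpile the culture flasks and hold the shaker's clamp open

### The job

Two culture flasks lie piled in the clamp of the stopped shaker: lift the upper one off, keep it level, set it down gently, flat and the same way up, in the steel tray and let go. Then push the shaker's sprung clamp arm back by its thumb post, past the click of its ratchet, and finish still holding it back there, close to its open stop and clear of the catch, so that I can take the lower flask out. Leave the lower flask lying where it is and the other things on the bench undisturbed.

Things in the scene. Friction and masses are not known exactly. Their poses are not given: they have to be found in the camera images.
- shaker: Stopped bench shaker, fixed: cream base, aluminium platform 250 (x) x 230 (y) mm, its top 100 mm above the bench. Origin: centre of its underside; x away from its control panel, z up. The lower flask lies along x, cap to -x, body centre at x 24, y -50 mm, with a 12 mm high fence on its -y side and stop at its +x end, and the clamp arm on its +y side. Pawl housing, 21 mm high, at x 85, y 65.
- upper_flask_center (a point): Centre, half-way up, of the upper flask: clear plastic, its body 52 mm wide (y), 26 mm high, straight-sided for 62 mm along x, about 60 g; red cap, 24 mm diameter, on the -x end, its end 76 mm from this point. z up. Lies loose on the lower flask, 126 to 152 mm above the bench. Grip it across its width; beside the pile the fence, arm and roller reach only 116 mm above the bench.
- lower_flask_center (a point): The same point of the lower flask, of the same make and size, held in the nest between fence and the clamp arm's roller; it spans 100 to 126 mm above the bench. It stays there.
- tray: Shallow steel tray fixed on the bench, outside 250 (x) x 190 (y) x 16 mm high, walls and floor 3 mm thick. Origin: centre of its underside on the bench; so its inner floor is 3 mm up.
- clamp_arm (a joint): Angle of the sprung clamp arm, rad: about 0 as it clamps the flask, growing as it opens, clockwise from above (thumb post towards the shaker's +y). A spring drives it shut: at the post 2 N to start it, 6 to 7 N near the open stop at 0.62. The ratchet clicks at about 0.38; let go beyond that, the arm falls back only to 0.34, where the pawl catches. 0.5 to 0.6 is held well back.
- pawl (a joint): Position of the sprung pawl slider at the arm's hub, m: about 0 at rest and when it has dropped behind the tooth, up to 0.005 while the tooth pushes it out before the click. It needs no handling.
- thumb_post (a point): Point on the axis of the upright black thumb post at the clamp arm's free end, 132 mm above the bench. Post 14 mm in diameter from 115 to 148 mm above the bench, on a 20 mm foot. It swings on a circle of 180 mm radius about the pivot. With the arm shut it stands 43 mm beyond the lower flask's cap end (along the shaker's -x) and 57 mm to the +y side of the flask's centre line.
- pivot (a point): Point on the clamp arm's vertical pivot axis, at the same height as the thumb_post point.
- media_bottle: Reagent bottle, 68 mm diameter, 150 mm high, beyond the work; origin at the centre of its underside. Leave alone.
- tip_box: Blue pipette tip box, 80 x 120 x 68 mm, beyond the work; origin at the centre of its underside. Leave alone.
- tube_rack: White rack of capped tubes, 70 x 160 x 91 mm, at the left or right side of the work; origin at the centre of its underside. Leave alone.
- timer: Small white lab timer lying on the bench at the left or right side of the work, 50 x 70 x 21 mm; origin at the centre of its underside. Leave alone.

How it is judged:
By the outcome, as a careful person would: the job done as asked, in the order asked, and still so for the second after the job is handed in, while the arm keeps its last pose, push and grip.
It also fails if it takes over 61 s, if anything falls off the work surface, if the arm or the gripper's body presses on something with over 40 N, if the wrist force passes 120 N, or if a joint passes its speed limit or range.

### The arm

A 6-joint arm with a two-finger parallel gripper is mounted at the origin on the work surface. World frame = base frame: x ahead of the robot, y to its left, z up, the work surface at z = 0. Lengths are in m, angles in degrees, forces in N, time in s.
With the tool pointing down it reaches from about 0.35 to 0.875 m from the base axis. Payload 4.2 kg.
Tool frame: the origin (TCP) lies at the very end of the fingers, on their centre line; the grasp point (between the pads) lies 19 mm behind it; y points along the fingers, z is the direction in which the jaws open and shut, and the axes are right-handed (so a half turn about y gives the same grasp; the last joint's range is limited). The gripper opens to 87 mm and grips with 3 to 60 N. Pads are 19 mm wide; open, the fingers measure 117 mm over their backs; the gripper's body (75 mm by 190 mm) begins 51 mm behind the grasp point.
Start: joints at [86.78, 22.042, 0.453, 0, -68.411, -14.817], TCP at [0.193, 0.594, 0.223] pointing down, gripper open.
Joint ranges: [-179.83, 179.83], [-69.29, 118.12], [-61.27, 80.66], [-181.25, 117.63], [-171.15, -9.14], [-177.46, 177.46]. Speed limits (degrees/s): [159.86, 159.86, 180, 180, 180, 180].

### API

Orientations are given as a 3x3 rotation matrix whose columns are the frame's x, y, z axes.
In Python, from station import r, eyes gives the robot as it stands.
- The arm moves only by the tool play_rows, never from a script. Its argument "deltas" is one flat list of numbers, 5 for each row, row after row: the closure in counts, from 0 (fully open) to 255 (shut), then the shift along the tool's x, y, z in mm, then the turn about the tool's y in rad. In form: [claw, tx, ty, tz, roll, claw, tx, ty, tz, roll, ...]. A call has exactly 10 rows; each row shifts and turns the commanded pose from where the row before left it, along the tool's axes as they then stand; what a row does not reach is not made up. A row lasts 1/10 s, in which the tool goes at most 50 mm and 8.59 degrees, less where a joint would pass 70% of its speed; a pose out of reach is approached as far as the arm can. A call is refused whole if a number of a shift passes 50 or a number of a turn 0.15, either way. A call with a gripper value outside its range is refused whole. The fingers move at their own pace and stop on an object; the grip force is fixed at half the most. Time passes only in rows, so rows that do not move let the fingers close, or fill a call up. It gives the time, the measured TCP pose, the force and the opening at its end, in the units of the state.
- r.sense(): the state, without advancing time (a new reading comes with each control period).
- eyes.capture(name): name is "scene" or "side" or "wrist"; returns a dict with "img" (420x560x3 uint8, blue, green, red), "vfov" (degrees; the focal length in pixels is half the picture's height over the tangent of half this angle, whatever the lens; pixels are square), "cx", "cy" (the principal point, pixels), "R" (3x3) and "t" (3): a world point X has camera coordinates R X + t; the wrist camera has in their place "tool_from_camera" (4x4, takes a point from camera to tool coordinates, whose origin is the TCP and whose axes are the tool frame's). Camera axes: x right, y down, z forward; pixel columns grow to the right and rows downward; lengths in m; the calibration is good to about 2 mm. The wrist camera is an equidistant fisheye: a pixel r from the principal point sees the ray r / f radians off the axis. A picture is of the moment at which its call begins: read the wrist's pose just before it. There is no depth.
- r.finish_job(): hands the job in, once; it reports no verdict.
The state is a dict: "time_s": time; "joints": joint angles; "joint_velocities": joint speeds; "effort": joint torques, N m; "tcp_pos": TCP position; "ee_rot": TCP orientation; "wrist_force": force on the tool from outside, world axes, zero at the start; "moment": the same for the moment, N m; "gripper_width": opening from 0.0 (shut) to 1.0 (fully open).
Only numpy, scipy, OpenCV 4.12 (cv2) and the standard library are available. Lean on these libraries where they do the work, as an engineer would, in place of code of your own. Each camera call takes 0.05 s, during which the arm holds its last target.

## Working session

There is one attempt and no reset: what is moved stays moved. The work goes in short steps, Python scripts to look and compute and a tool call to move; the robot and the scene stay as the last step left them, time stands still between calls to the robot, and variables do not carry over. Pictures are saved under pics/ and viewed, and the job is handed in when it is done.

Besides the shell and the picture viewer there is one more tool, called after "Call:" as name(argument=value, ...) on one line, values as JSON. play_rows: Moves the arm, as the interface text tells. Its arguments: {"type":"object","properties":{"deltas":{"type":"array","items":{"type":"number"}}},"required":["deltas"]}

```bash
ls; mkdir -p pics
python3 - <<'E'
from station import r, eyes
import cv2, numpy as np
s=r.sense(); print(s)
for n in ["scene","side","wrist"]:
    c=eyes.capture(n); cv2.imwrite(f"pics/{n}0.png",c["img"]); 
    print(n,{k:v for k,v in c.items() if k!="img"})
E
```

```text
pics
{'time_s': 0.0, 'joints': array([ 8.67792044e+01,  2.20902334e+01,  3.78919360e-01, -2.93080586e-02,
       -6.84111681e+01, -1.48163346e+01]), 'joint_velocities': array([-0.03503797,  0.0394436 , -0.03014637, -0.09177652, -0.01539064,
        0.06683808]), 'effort': array([ 2.24236605e-04, -3.90657377e+01,  1.87400472e+01,  4.21972588e+00,
        1.09543267e-02, -1.89014427e-04]), 'tcp_pos': array([0.19331641, 0.59370836, 0.22145847]), 'ee_rot': array([[-9.50797635e-01, -5.94989224e-04, -3.09812045e-01],
       [ 3.09812604e-01, -2.10757024e-03, -9.50795303e-01],
       [-8.72376866e-05, -9.99997602e-01,  2.18820796e-03]]), 'wrist_force': array([ 0.61689776, -0.03005596, -0.21698477]), 'moment': array([-0.04246964,  0.00021457,  0.00359241]), 'gripper_width': 1.0009691890001238}
scene {'vfov': 56.64365798928236, 'cx': 280.18611179986243, 'cy': 207.14574246495047, 'R': array([[ 0.90311164,  0.42882069, -0.02240952],
       [ 0.27011034, -0.60788197, -0.74667257],
       [-0.33381099,  0.66827564, -0.66481418]]), 't': array([-0.55264992, -0.07201569,  1.39029295])}
side {'vfov': 55.955474076182504, 'cx': 272.7689386142587, 'cy': 206.35900200292812, 'R': array([[ 9.06420606e-01, -4.22375798e-01,  6.08050184e-04],
       [-2.24613003e-01, -4.83238809e-01, -8.46185117e-01],
       [ 3.57701947e-01,  7.66863051e-01, -5.32888711e-01]]), 't': array([-0.53546203,  0.20941506,  0.95866381])}
wrist {'vfov': 65.70646984690485, 'cx': 277.6714286471099, 'cy': 208.85390348703143, 'tool_from_camera': array([[-8.60821469e-04,  9.68227200e-01,  2.50070686e-01,
        -6.87341201e-02],
       [-7.50181104e-05, -2.50070841e-01,  9.68227540e-01,
        -1.62387210e-01],
       [ 9.99999627e-01,  8.14711223e-04,  2.87900923e-04,
        -6.06178775e-04],
       [ 0.00000000e+00,  0.00000000e+00,  0.00000000e+00,
         1.00000000e+00]])}
```

View pics/scene0.png

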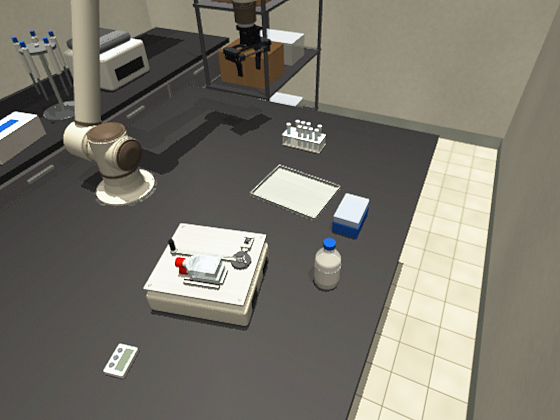

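View pics/side0.png

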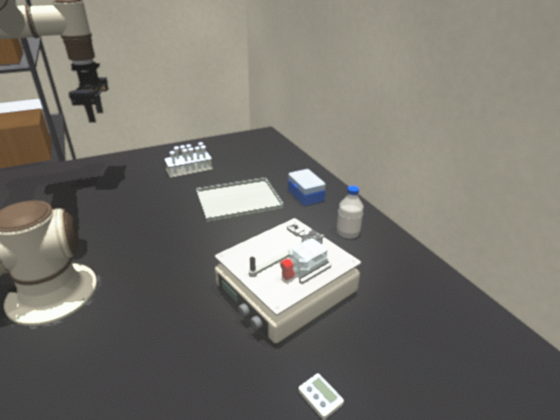

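View pics/wrist0.png

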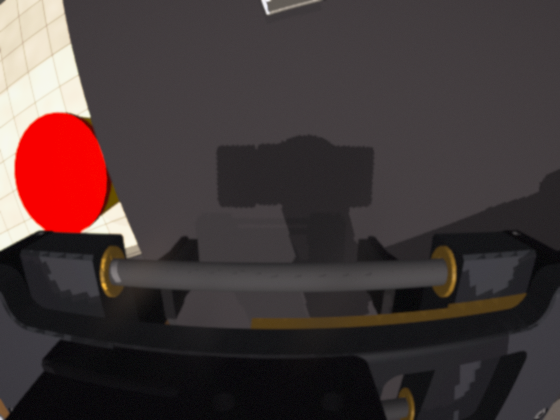

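Run:
```python
import cv2
a=cv2.imread("pics/scene0.png")
cv2.imwrite("pics/s_sh.png",cv2.resize(a[215:330,138:278],None,fx=5.6,fy=5,interpolation=cv2.INTER_CUBIC)[:, :]) 
cv2.imwrite("pics/s_tr.png",cv2.resize(a[155:225,240:350],None,fx=7,fy=7,interpolation=cv2.INTER_CUBIC))
b=cv2.imread("pics/side0.png")
cv2.imwrite("pics/d_sh.png",cv2.resize(b[215:345,210:366],None,fx=5,fy=4.6,interpolation=cv2.INTER_CUBIC))
cv2.imwrite("pics/d_tr.png",cv2.resize(b[170:225,185:295],None,fx=7,fy=7,interpolation=cv2.INTER_CUBIC))
```

```text
(no output)
```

View pics/s_sh.png

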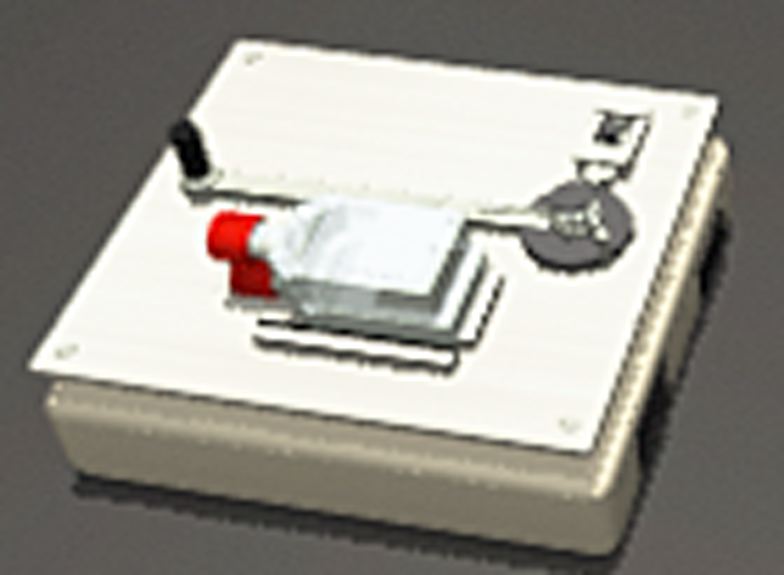

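View pics/d_sh.png

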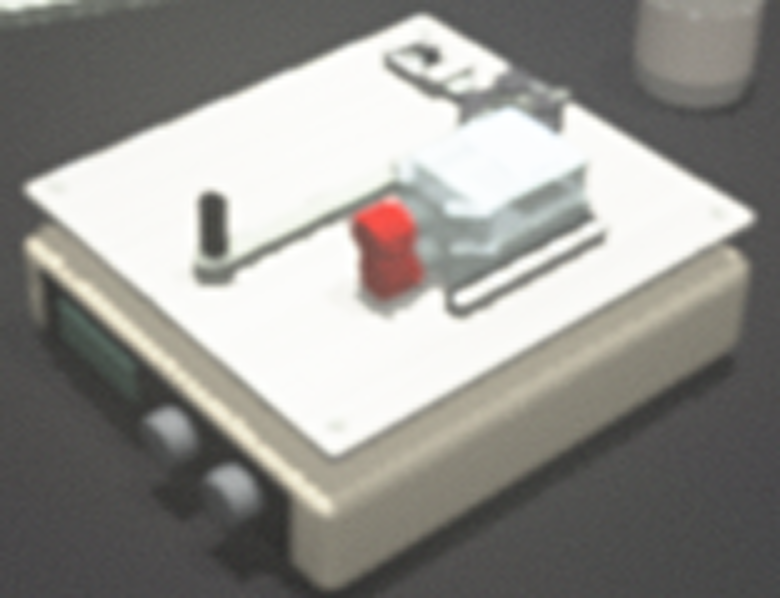

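View pics/s_tr.png

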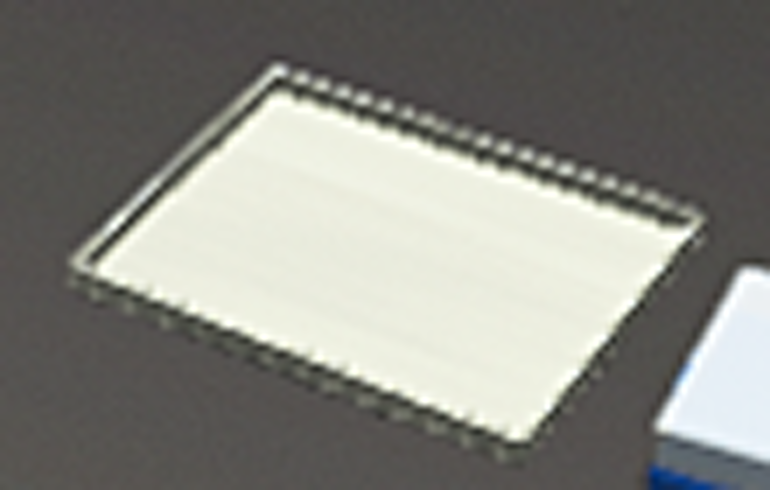

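View pics/d_tr.png

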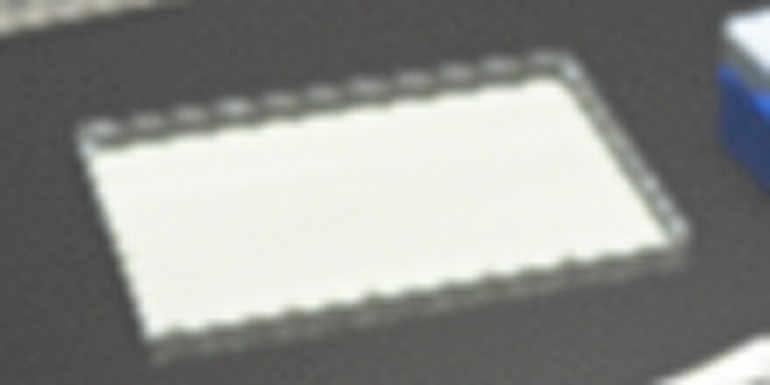

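```bash
cat > h.py <<'E'
import numpy as np, cv2
from scipy.optimize import least_squares
from station import r, eyes
def proj(c,X):
    X=np.atleast_2d(X); P=X@c["R"].T+c["t"]; f=210/np.tan(np.radians(c["vfov"]/2))
    return np.c_[c["cx"]+f*P[:,0]/P[:,2], c["cy"]+f*P[:,1]/P[:,2]]
def crop(p,x0,y0,fx,fy):
    p=np.array(p,float); return np.c_[x0+(p[:,0]+.5)/fx-.5, y0+(p[:,1]+.5)/fy-.5]
def wproj(c,pose,X):
    p,Rt=pose; T=c["tool_from_camera"]; X=np.atleast_2d(X)
    tool=(X-p)@Rt; P=(tool-T[:3,3])@T[:3,:3]
    f=210/np.tan(np.radians(c["vfov"]/2)); th=np.arctan2(np.hypot(P[:,0],P[:,1]),P[:,2]); a=np.arctan2(P[:,1],P[:,0])
    return np.c_[c["cx"]+f*th*np.cos(a),c["cy"]+f*th*np.sin(a)]
def wray(c,pose,uv,z):
    p,Rt=pose; T=c["tool_from_camera"]; f=210/np.tan(np.radians(c["vfov"]/2))
    d=np.array(uv,float)-[c["cx"],c["cy"]]; rr=np.hypot(*d); th=rr/f
    v=np.r_[np.sin(th)*d/rr,np.cos(th)]; v=Rt@(T[:3,:3]@v); o=p+Rt@T[:3,3]
    return o+v*(z-o[2])/v[2]
def rz(a): return np.array([[np.cos(a),-np.sin(a),0],[np.sin(a),np.cos(a),0],[0,0,1]])
def fit(obs,x0):
    # obs: list of (cam, model pts, pixels)
    def res(q):
        return np.concatenate([(proj(c,M@rz(q[2]).T+[q[0],q[1],0])-uv).ravel() for c,M,uv in obs])
    best=min((least_squares(res,[x0[0],x0[1],a]) for a in np.arange(-3,3.2,.7)),key=lambda s:s.cost)
    return best
E
python3 - <<'E'
from h import *
S=eyes.capture("scene"); D=eyes.capture("side")
M=np.array([[-.125,.115,.1],[.125,.115,.1],[.125,-.115,.1],[-.125,-.115,.1]])
s=crop([(235,42),(717,98),(597,450),(32,368)],138,215,5.6,5)
d=crop([(25,187),(425,14),(755,217),(335,460)],210,215,5,4.6)
for o in ([(S,M,s)],[(D,M,d)],[(S,M,s),(D,M,d)]):
    b=fit(o,[.5,0]); print("shaker",b.x,np.degrees(b.x[2]),b.cost,b.fun.round(1))
q=b.x
s=crop([(275,68),(705,218),(525,442),(75,265)],240,155,7,7)
d=crop([(80,130),(565,52),(688,235),(152,340)],185,170,7,7)
M=np.array([[-.125,.095,.016],[.125,.095,.016],[.125,-.095,.016],[-.125,-.095,.016]])
for o in ([(S,M,s)],[(D,M,d)],[(S,M,s),(D,M,d)]):
    b=fit(o,[.5,.3]); print("tray",b.x,np.degrees(b.x[2]),b.cost,b.fun.round(1))
R=rz(q[2]); W=lambda p:R@np.array(p)+[q[0],q[1],0]
print("lower",W([.024,-.05,.113]),"post",W([.024-.076-.043,-.05+.057,.132]))
for n,c in (("scene",S),("side",D)):
    print(n,proj(c,[W([.024,-.05,.152]),W([-.095,.007,.148]),W([-.095,.007,.115])]))
E
```

```text
shaker [ 0.52059955 -0.22992126  0.24885856] 14.258545275311963 0.4073824678221118 [ 0.1 -0.2  0.4 -0.5 -0.2 -0.1 -0.3  0.5]
shaker [ 0.518497   -0.2322265   0.24119279] 13.819328668206158 0.5238709773735658 [-0.5  0.2 -0.1  0.4  0.6  0.  -0.1 -0.5]
shaker [ 0.51969649 -0.23061499  0.24489095] 14.031217919357777 2.356594475718922 [-0.  -0.2  0.1 -0.3 -1.   0.2 -0.8  0.4 -0.2 -0.2 -0.2 -0.1  0.6 -0.7
  0.4 -1.2]
tray [ 0.56713652  0.21691638 -0.1109082 ] -6.354572021079425 0.4005617557311367 [ 0.2 -0.   0.3 -0.4  0.1  0.2 -0.7  0. ]
tray [ 0.56431909  0.21674423 -0.10597512] -6.071927099628326 0.47225257570945 [-0.1  0.2 -0.3  0.3  0.3  0.4  0.1 -0.7]
tray [ 0.56570105  0.21756617 -0.10857663] -6.220982870695437 1.4620362406175686 [-0.1 -0.2 -0.  -0.7 -0.1 -0.1 -0.9 -0.1  0.3 -0.1  0.1  0.1  0.5  0.2
  0.3 -1. ]
lower [ 0.55510295 -0.27330437  0.113     ] post [ 0.42583378 -0.24685665  0.132     ]
scene [[207.46756213 262.36762845]
 [170.4852802  239.8122857 ]
 [173.16215214 248.63750114]]
side [[310.73224152 246.58418386]
 [251.60472021 256.93340686]
 [252.02806768 268.72989762]]
```

```bash
cat >> h.py <<'E'
def plan(p1,roll,n,claw,p0=None,R0=None,ease=2):
    s=r.sense(); p=s["tcp_pos"] if p0 is None else np.array(p0,float); R=s["ee_rot"] if R0 is None else R0
    u,_,vt=np.linalg.svd(R); R=u@vt
    p1=np.array(p1,float)
    w=np.ones(n)
    for i in range(min(ease,n//2)):
        w[i]=w[-1-i]=(i+1)/(ease+1)
    w/=w.sum(); rows=[]; P=p.copy(); cum=0
    for k in range(n):
        cum+=w[k]; tgt=p+(p1-p)*cum
        sh=np.round(R.T@(tgt-P)*1000,1); a=round(roll*w[k],3)
        rows+= [claw,*[float(x) for x in sh],a]
        P=P+R@sh/1000; c,s_=np.cos(a),np.sin(a); R=R@np.array([[c,0,s_],[0,1,0],[-s_,0,c]])
    for i in range(0,len(rows),50): print(rows[i:i+50])
    print("end",P.round(4),"xaxis deg",np.degrees(np.arctan2(R[1,0],R[0,0])),"maxrow",max(np.abs(rows[1::5]+rows[3::5])))
    return rows
E
python3 - <<'E'
from h import *
s=r.sense();R=s["ee_rot"]; print(np.degrees(np.arctan2(R[1,0],R[0,0])))
plan([.555,-.273,.26],np.radians(162-14),20,0)
for n,uv in (("scene",(327,285)),("side",(349,235))):
    c=eyes.capture(n); f=210/np.tan(np.radians(c["vfov"]/2))
    v=c["R"].T@np.array([(uv[0]-c["cx"])/f,(uv[1]-c["cy"])/f,1]); o=-c["R"].T@c["t"]; print("bottle",o+v*(0-o[2])/v[2])
E
```

```text
161.9604066652622
[0, -11.3, -0.7, 13.2, np.float64(0.048), 0, -24.0, -1.4, 25.3, np.float64(0.096), 0, -39.3, -2.0, 34.3, np.float64(0.144), 0, -43.9, -2.1, 28.3, np.float64(0.144), 0, -47.4, -2.1, 21.7, np.float64(0.144), 0, -50.1, -2.0, 14.6, np.float64(0.144), 0, -51.7, -2.1, 7.4, np.float64(0.144), 0, -52.2, -2.1, -0.2, np.float64(0.144), 0, -51.6, -2.1, -7.6, np.float64(0.144), 0, -50.0, -2.0, -15.0, np.float64(0.144)]
[0, -47.3, -2.1, -22.0, np.float64(0.144), 0, -43.7, -2.1, -28.6, np.float64(0.144), 0, -39.1, -2.0, -34.5, np.float64(0.144), 0, -33.8, -2.1, -39.8, np.float64(0.144), 0, -27.7, -2.1, -44.2, np.float64(0.144), 0, -21.1, -2.0, -47.8, np.float64(0.144), 0, -14.0, -2.1, -50.3, np.float64(0.144), 0, -6.6, -2.1, -51.7, np.float64(0.144), 0, 0.6, -1.4, -34.8, np.float64(0.096), 0, 1.9, -0.6, -17.3, np.float64(0.048)]
end [ 0.555 -0.273  0.26 ] xaxis deg 13.449734911812946 maxrow 52.2
bottle [ 0.80261727 -0.10719188  0.        ]
bottle [ 0.7876437  -0.10647195  0.        ]
```

```bash
sed -i 's/a=round(roll\*w\[k\],3)/a=round(float(roll*w[k]),3)/; s/np.round(R.T@(tgt-P)\*1000,1)/np.round(R.T@(tgt-P)*1000,0)/' h.py
python3 - <<'E'
from h import *
plan([.555,-.273,.26],np.radians(162-14),30,0)
E
```

```text
[0, -7.0, -0.0, 8.0, 0.031, 0, -15.0, -1.0, 17.0, 0.062, 0, -25.0, -2.0, 23.0, 0.092, 0, -26.0, -1.0, 21.0, 0.092, 0, -28.0, -1.0, 19.0, 0.092, 0, -29.0, -2.0, 16.0, 0.092, 0, -31.0, -1.0, 13.0, 0.092, 0, -32.0, -1.0, 10.0, 0.092, 0, -33.0, -2.0, 7.0, 0.092, 0, -33.0, -1.0, 4.0, 0.092]
[0, -34.0, -1.0, 1.0, 0.092, 0, -33.0, -2.0, -2.0, 0.092, 0, -33.0, -1.0, -5.0, 0.092, 0, -33.0, -1.0, -8.0, 0.092, 0, -32.0, -2.0, -11.0, 0.092, 0, -30.0, -1.0, -14.0, 0.092, 0, -29.0, -1.0, -17.0, 0.092, 0, -28.0, -2.0, -19.0, 0.092, 0, -25.0, -1.0, -22.0, 0.092, 0, -24.0, -1.0, -24.0, 0.092]
[0, -21.0, -2.0, -26.0, 0.092, 0, -19.0, -1.0, -28.0, 0.092, 0, -16.0, -1.0, -29.0, 0.092, 0, -13.0, -2.0, -31.0, 0.092, 0, -11.0, -1.0, -32.0, 0.092, 0, -7.0, -1.0, -33.0, 0.092, 0, -4.0, -2.0, -33.0, 0.092, 0, -2.0, -1.0, -33.0, 0.092, 0, 1.0, -1.0, -23.0, 0.062, 0, 2.0, -0.0, -11.0, 0.031]
end [ 0.5554 -0.2731  0.2597] xaxis deg 14.252472752879694 maxrow 34.0
```

Call:
play_rows(deltas=[0,-7,0,8,0.031,0,-15,-1,17,0.062,0,-25,-2,23,0.092,0,-26,-1,21,0.092,0,-28,-1,19,0.092,0,-29,-2,16,0.092,0,-31,-1,13,0.092,0,-32,-1,10,0.092,0,-33,-2,7,0.092,0,-33,-1,4,0.092])

```text
time_s: 1.35
tcp_pos: [0.31, 0.3138, 0.2349]
ee_rot: [[-0.41, 0.0, -0.912], [0.912, 0.001, -0.41], [0.0, -1.0, -0.001]]
wrist_force: [-0.7, -0.6, -0.0]
gripper_width: 1.0
```

Call:
play_rows(deltas=[0,-34,-1,1,0.092,0,-33,-2,-2,0.092,0,-33,-1,-5,0.092,0,-33,-1,-8,0.092,0,-32,-2,-11,0.092,0,-30,-1,-14,0.092,0,-29,-1,-17,0.092,0,-28,-2,-19,0.092,0,-25,-1,-22,0.092,0,-24,-1,-24,0.092])

```text
time_s: 2.35
tcp_pos: [0.4389, 0.0039, 0.2479]
ee_rot: [[0.478, 0.001, -0.878], [0.878, 0.0, 0.478], [0.001, -1.0, -0.001]]
wrist_force: [0.4, 0.7, 0.7]
gripper_width: 1.0
```

Call:
play_rows(deltas=[0,-21,-2,-26,0.092,0,-19,-1,-28,0.092,0,-16,-1,-29,0.092,0,-13,-2,-31,0.092,0,-11,-1,-32,0.092,0,-7,-1,-33,0.092,0,-4,-2,-33,0.092,0,-2,-1,-33,0.092,0,1,-1,-23,0.062,0,2,0,-11,0.031])

```text
time_s: 3.35
tcp_pos: [0.5551, -0.275, 0.2592]
ee_rot: [[0.97, -0.0, -0.242], [0.242, 0.0, 0.97], [-0.0, -1.0, 0.0]]
wrist_force: [-1.2, 0.1, 0.3]
gripper_width: 1.0
```

Run:
```python
from h import *
s=r.sense(); print(s["time_s"],s["tcp_pos"],s["ee_rot"].round(4),s["joints"].round(1),s["wrist_force"])
c=eyes.capture("wrist"); cv2.imwrite("pics/w1.png",c["img"]); print(c["tool_from_camera"])
cv2.imwrite("pics/w1b.png",cv2.resize(c["img"][:280,100:460],None,fx=2.1,fy=2.1,interpolation=cv2.INTER_CUBIC))
```

```text
3.35 [ 0.55508457 -0.27495961  0.25919732] [[ 9.703e-01 -5.000e-04 -2.417e-01]
 [ 2.417e-01  0.000e+00  9.703e-01]
 [-5.000e-04 -1.000e+00  2.000e-04]] [-11.4  20.3   3.1   0.  -72.8 -64.6] [-1.18205338  0.11355543  0.27541256]
[[-8.61129764e-04  9.68146367e-01  2.50383448e-01 -6.72436846e-02]
 [ 1.67752623e-04 -2.50383397e-01  9.68146748e-01 -1.62386488e-01]
 [ 9.99999615e-01  8.75702461e-04  5.32035028e-05  1.78798922e-04]
 [ 0.00000000e+00  0.00000000e+00  0.00000000e+00  1.00000000e+00]]
```

View pics/w1.png

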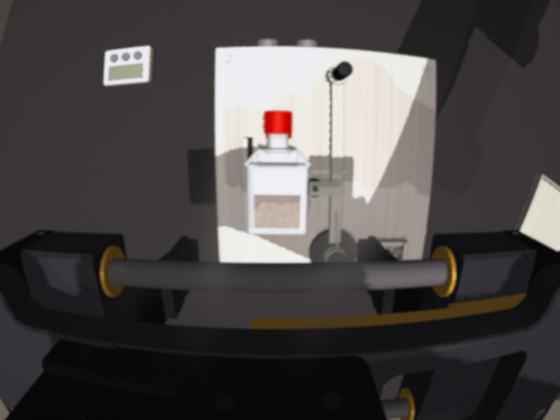

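View pics/w1b.png

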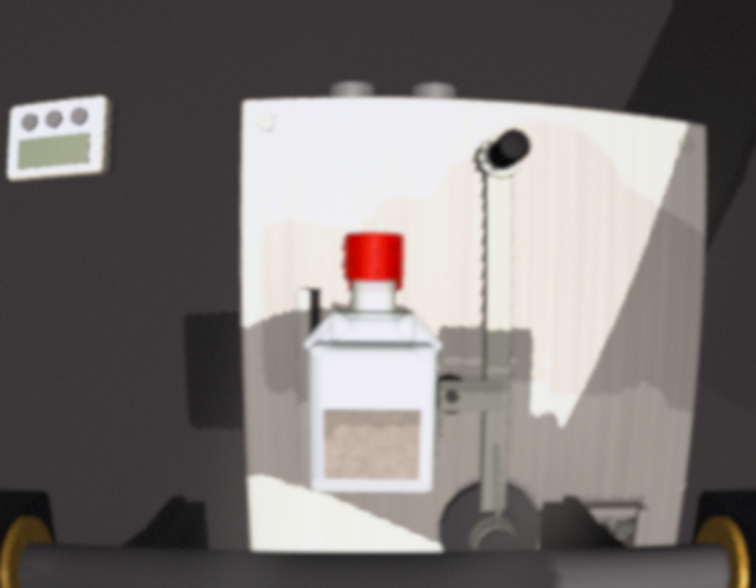

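Run:
```python
from h import *
s=r.sense(); c=eyes.capture("wrist"); pose=(s["tcp_pos"],s["ee_rot"])
q=np.array([.5197,-.2306,.2449]); 
px=lambda p:(100+(p[0]+.5)/2.1-.5,(p[1]+.5)/2.1-.5)
loc=lambda X: ((X-[q[0],q[1],0])@rz(q[2])*1000).round(1)
for n,p,z in [("shL",(308,345),.152),("shR",(440,347),.152),("rL",(313,491),.152),("rR",(432,490),.152),("rLmid",(313,491),.139),("capL",(345,235),.139),("capR",(404,235),.139),("capTop",(374,234),.139),
  ("platTL",(244,101),.1),("platTR",(706,127),.1),("posttop",(513,146),.148),("foot",(488,160),.115),("hub",(494,545),.116),("timer",(58,140),.02)]:
    X=wray(c,pose,px(p),z); print(n,X.round(4),loc(X))
```

```text
shL [ 0.5267 -0.3092  0.152 ] [-12.3 -78.  152. ]
shR [ 0.5147 -0.2582  0.152 ] [-11.5 -25.5 152. ]
rL [ 0.5856 -0.2937  0.152 ] [ 48.7 -77.2 152. ]
rR [ 0.5732 -0.2456  0.152 ] [ 48.2 -27.6 152. ]
rLmid [ 0.5902 -0.2938  0.139 ] [ 53.1 -78.4 139. ]
capL [ 0.4804 -0.306   0.139 ] [-56.4 -63.6 139. ]
capR [ 0.4746 -0.2826  0.139 ] [-56.4 -39.5 139. ]
capTop [ 0.4772 -0.2946  0.139 ] [-56.7 -51.7 139. ]
platTL [ 0.4261 -0.3704  0.1   ] [-124.7 -112.9  100. ]
platTR [ 0.3727 -0.1483  0.1   ] [-122.6  115.5  100. ]
posttop [ 0.4279 -0.2496  0.148 ] [-93.7   3.8 148. ]
foot [ 0.4301 -0.254   0.115 ] [-92.6  -0.9 115. ]
hub [ 0.6045 -0.2021  0.116 ] [ 89.2   7.1 116. ]
timer [ 0.4517 -0.5039  0.02  ] [-132.2 -248.7   20. ]
```

Call:
play_rows(deltas=[0,-1,5,0,0,0,-2,10,0,0,0,-2,15,0,0,0,0,20,0,0,0,0,20,0,0,0,0,20,0,0,0,0,15,0,0,0,0,12,0,0,0,0,8,0,0,0,0,3,0,0])

```text
time_s: 4.45
tcp_pos: [0.5501, -0.2737, 0.1307]
ee_rot: [[0.969, -0.001, -0.247], [0.247, 0.0, 0.969], [-0.001, -1.0, 0.001]]
wrist_force: [-0.2, -0.2, -0.2]
gripper_width: 0.998
```

Run:
```python
from h import *
s=r.sense(); print(s["time_s"],s["tcp_pos"],s["wrist_force"])
c=eyes.capture("wrist"); cv2.imwrite("pics/w2.png",c["img"])
c=eyes.capture("side"); cv2.imwrite("pics/d2.png",cv2.resize(c["img"][180:340,200:400],None,fx=3.7,fy=3.7,interpolation=cv2.INTER_CUBIC))
```

```text
4.45 [ 0.55012097 -0.2737418   0.13072111] [-0.19101813 -0.17744931 -0.18327927]
```

View pics/w2.png

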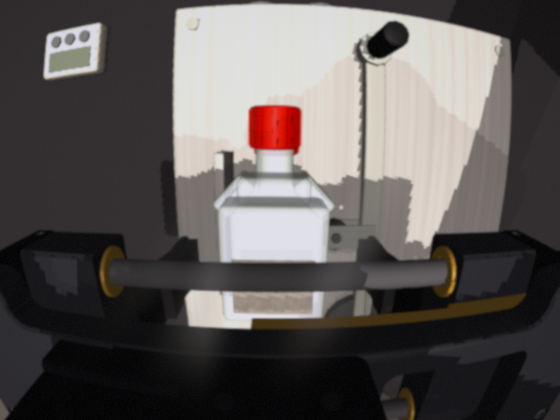

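View pics/d2.png

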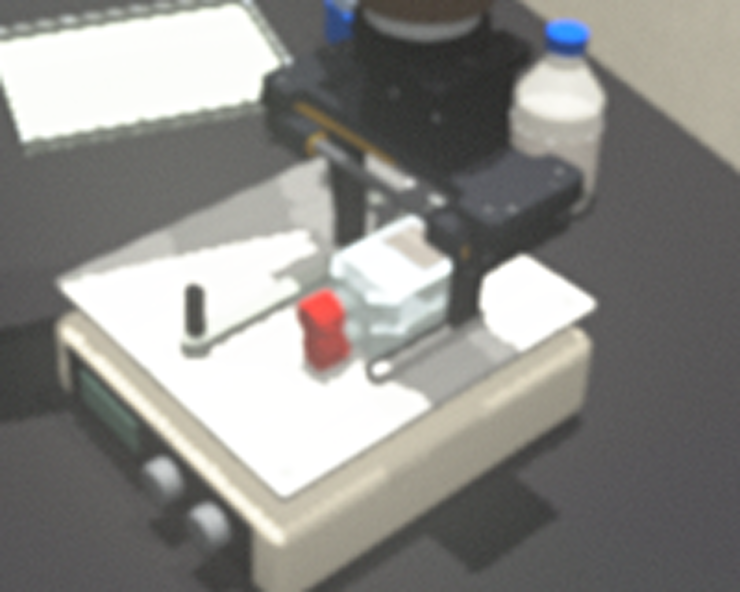

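Call:
play_rows(deltas=[0,0,0,-1,0,0,0,0,-1,0,60,0,0,0,0,80,0,0,0,0,80,0,0,0,0,80,0,0,0,0,80,0,0,0,0,80,0,0,0,0,80,0,0,0,0,80,0,0,0,0])

```text
time_s: 5.55
tcp_pos: [0.5511, -0.2762, 0.1315]
ee_rot: [[0.969, -0.0, -0.246], [0.246, -0.0, 0.969], [-0.0, -1.0, 0.0]]
wrist_force: [0.3, -0.8, 0.5]
gripper_width: 0.691
```

Run:
```python
from h import *
s=r.sense(); print(s["time_s"],s["tcp_pos"],s["wrist_force"],s["gripper_width"]*87)
c=eyes.capture("wrist"); cv2.imwrite("pics/w3.png",cv2.resize(c["img"][80:340,140:420],None,fx=2.3,fy=2.3))
```

```text
5.55 [ 0.55105241 -0.27621181  0.13152954] [ 0.28230918 -0.78390935  0.50675466] 60.090052200975094
```

View pics/w3.png

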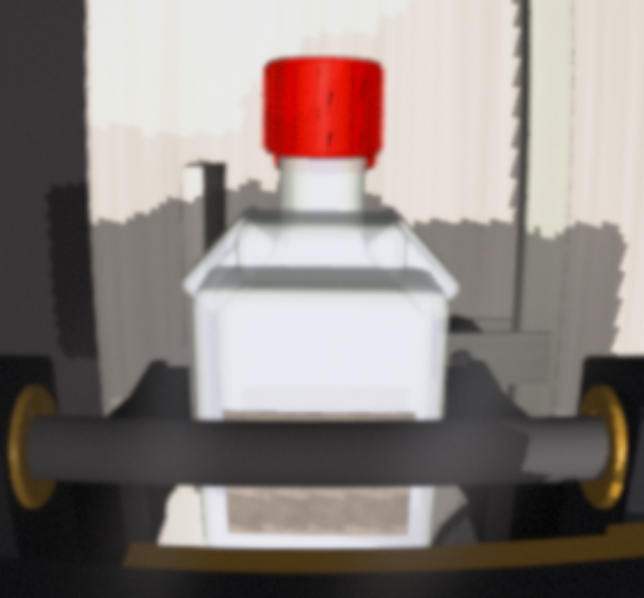

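Call:
play_rows(deltas=[95,0,0,0,0,100,0,0,0,0,105,0,0,0,0,110,0,0,0,0,120,0,0,0,0,140,0,0,0,0,140,0,0,0,0,140,0,0,0,0,140,0,0,0,0,140,0,0,0,0])

```text
time_s: 6.6
tcp_pos: [0.551, -0.2762, 0.1316]
ee_rot: [[0.969, -0.0, -0.246], [0.246, 0.0, 0.969], [-0.0, -1.0, 0.0]]
wrist_force: [0.5, 0.5, 0.2]
gripper_width: 0.595
```

Run:
```python
from h import *
s=r.sense(); print(s["time_s"],s["tcp_pos"],s["wrist_force"],s["gripper_width"]*87)
plan(s["tcp_pos"]+[0,0,.09],0,10,140)
plan([.57,.21,.22],-(np.radians(-6.2-14.2)),20,140,p0=s["tcp_pos"]+[0,0,.09])
```

```text
6.6 [ 0.55104553 -0.27619304  0.13155084] [0.53668422 0.45050956 0.16723768] 51.754518628711416
[140, -0.0, -4.0, 0.0, 0.0, 140, -0.0, -7.0, 0.0, 0.0, 140, -0.0, -11.0, 0.0, 0.0, 140, -0.0, -12.0, 0.0, 0.0, 140, -0.0, -11.0, 0.0, 0.0, 140, -0.0, -11.0, 0.0, 0.0, 140, -0.0, -11.0, 0.0, 0.0, 140, -0.0, -12.0, 0.0, 0.0, 140, -0.0, -7.0, 0.0, 0.0, 140, -0.0, -4.0, 0.0, 0.0]
end [ 0.5511 -0.2762  0.2216] xaxis deg 14.254957212023138 maxrow 0.0
[140, 3.0, 0.0, 9.0, 0.007, 140, 5.0, 0.0, 17.0, 0.013, 140, 7.0, 0.0, 26.0, 0.02, 140, 6.0, 0.0, 26.0, 0.02, 140, 6.0, 0.0, 27.0, 0.02, 140, 6.0, 0.0, 26.0, 0.02, 140, 5.0, 1.0, 27.0, 0.02, 140, 5.0, -0.0, 26.0, 0.02, 140, 4.0, -0.0, 27.0, 0.02, 140, 3.0, -0.0, 27.0, 0.02]
[140, 3.0, -0.0, 27.0, 0.02, 140, 2.0, -0.0, 27.0, 0.02, 140, 2.0, 0.0, 27.0, 0.02, 140, 1.0, 0.0, 27.0, 0.02, 140, 1.0, 0.0, 27.0, 0.02, 140, 0.0, 0.0, 27.0, 0.02, 140, 0.0, 0.0, 27.0, 0.02, 140, -1.0, 0.0, 27.0, 0.02, 140, -1.0, 1.0, 18.0, 0.013, 140, -0.0, -0.0, 9.0, 0.007]
end [0.5703 0.2103 0.2196] xaxis deg -6.371523446408103 maxrow 27.0
```

Call:
play_rows(deltas=[140,0,-2,0,0,140,0,-5,0,0,140,0,-9,0,0,140,0,-12,0,0,140,0,-14,0,0,140,0,-14,0,0,140,0,-12,0,0,140,0,-10,0,0,140,0,-8,0,0,140,0,-4,0,0])

```text
time_s: 7.6
tcp_pos: [0.5513, -0.2763, 0.2226]
ee_rot: [[0.969, 0.001, -0.246], [0.246, -0.0, 0.969], [0.001, -1.0, -0.001]]
wrist_force: [1.3, -0.2, -1.2]
gripper_width: 0.598
```

Run:
```python
from h import *
s=r.sense(); print(s["time_s"],s["tcp_pos"],s["wrist_force"],s["moment"],s["gripper_width"]*87)
c=eyes.capture("side"); cv2.imwrite("pics/d3.png",cv2.resize(c["img"][180:340,200:400],None,fx=3.7,fy=3.7,interpolation=cv2.INTER_CUBIC))
```

```text
7.6 [ 0.55127664 -0.27630308  0.22257192] [ 1.25665755 -0.2070411  -1.23974777] [ 0.03092268 -0.17292838  0.01728221] 52.020319583947575
```

View pics/d3.png

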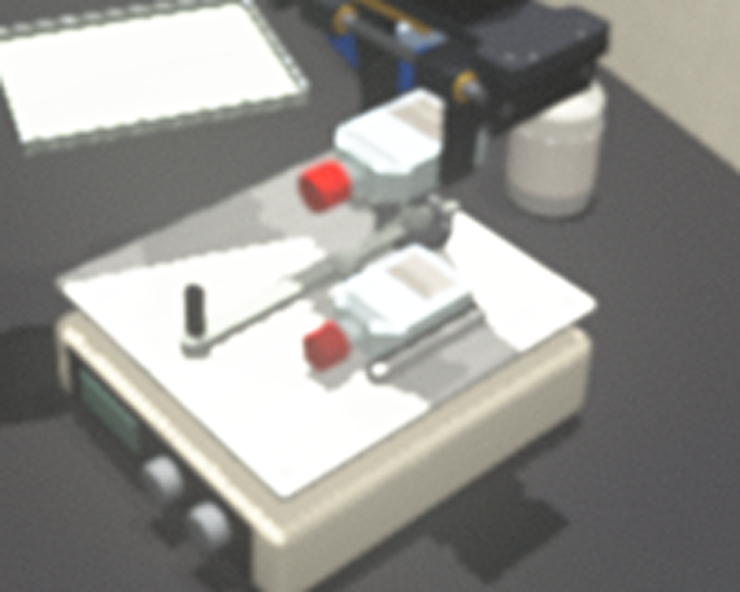

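Call:
play_rows(deltas=[140,3,0,9,0.007,140,5,0,17,0.013,140,7,0,26,0.02,140,6,0,26,0.02,140,6,0,27,0.02,140,6,0,26,0.02,140,5,0,27,0.02,140,5,0,26,0.02,140,4,0,27,0.02,140,3,0,27,0.02])

```text
time_s: 8.65
tcp_pos: [0.5598, -0.0312, 0.2208]
ee_rot: [[0.998, -0.002, -0.068], [0.068, -0.0, 0.998], [-0.002, -1.0, 0.0]]
wrist_force: [-0.0, 0.6, -1.3]
gripper_width: 0.595
```

Call:
play_rows(deltas=[140,3,0,27,0.02,140,3,0,27,0.02,140,3,0,27,0.02,140,2,0,27,0.02,140,1,0,27,0.02,140,0,0,27,0.02,140,0,0,27,0.02,140,0,0,27,0.02,140,0,0,18,0.013,140,0,0,9,0.007])

```text
time_s: 9.65
tcp_pos: [0.5746, 0.212, 0.2205]
ee_rot: [[0.994, -0.002, 0.11], [-0.11, -0.001, 0.994], [-0.002, -1.0, -0.001]]
wrist_force: [-0.7, -0.3, -0.8]
gripper_width: 0.599
```

Run:
```python
from h import *
s=r.sense(); print(s["time_s"],s["tcp_pos"],s["ee_rot"].round(3),s["wrist_force"],s["moment"],s["gripper_width"]*87)
q=[.5657,.2176,-.1086]
print("tray local",rz(q[2]).T@(s["tcp_pos"]-[q[0],q[1],0]))
c=eyes.capture("side"); cv2.imwrite("pics/d4.png",cv2.resize(c["img"][80:260,150:350],None,fx=3.7,fy=3.3,interpolation=cv2.INTER_CUBIC))
```

```text
9.65 [0.57461893 0.21202622 0.22048239] [[ 0.994 -0.002  0.11 ]
 [-0.11  -0.001  0.994]
 [-0.002 -1.    -0.001]] [-0.72084696 -0.31690499 -0.79883321] [ 0.01083057 -0.19456249  0.01699137] 52.106261169657486
tray local [ 0.00947051 -0.00457425  0.22048239]
```

View pics/d4.png

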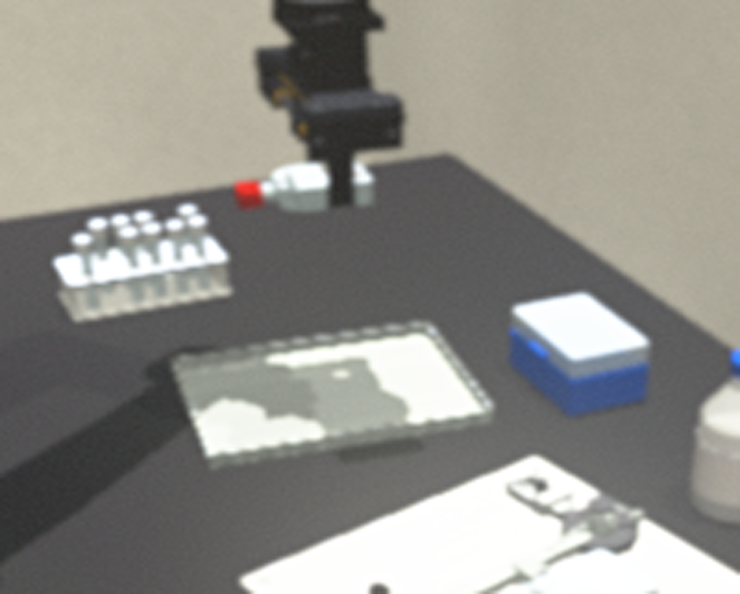

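Call:
play_rows(deltas=[140,0,10,0,0,140,0,20,0,0,140,0,28,0,0,140,0,30,0,0,140,0,30,0,0,140,0,28,0,0,140,0,24,0,0,140,0,16,0,0,140,0,10,0,0,140,0,5,0,0])

```text
time_s: 10.7
tcp_pos: [0.5747, 0.209, 0.0194]
ee_rot: [[0.994, -0.002, 0.112], [-0.112, -0.001, 0.994], [-0.002, -1.0, -0.001]]
wrist_force: [0.6, 0.1, 0.0]
gripper_width: 0.593
```

Call:
play_rows(deltas=[140,0,2,0,0,140,0,2,0,0,140,0,1,0,0,140,0,1,0,0,140,0,0.5,0,0,140,0,0.5,0,0,140,0,0.5,0,0,140,0,0.5,0,0,140,0,0,0,0,140,0,0,0,0])

```text
time_s: 11.7
tcp_pos: [0.5753, 0.2102, 0.0125]
ee_rot: [[0.994, -0.0, 0.111], [-0.111, -0.0, 0.994], [-0.0, -1.0, -0.0]]
wrist_force: [-0.1, -0.1, -0.8]
gripper_width: 0.596
```

Run:
```python
from h import *
for i in range(1):
    s=r.sense(); print(s["time_s"],s["tcp_pos"],s["wrist_force"],s["moment"],s["gripper_width"]*87)
```

```text
11.7 [0.57532931 0.21023213 0.01249493] [-0.07243323 -0.09011126 -0.81611919] [-0.03706865 -0.16615842  0.01233579] 51.83587576934477
```

Call:
play_rows(deltas=[140,0,0.5,0,0,140,0,0.5,0,0,140,0,0.5,0,0,140,0,0.5,0,0,140,0,0.5,0,0,140,0,0.3,0,0,140,0,0.2,0,0,140,0,0,0,0,140,0,0,0,0,140,0,0,0,0])

```text
time_s: 12.7
tcp_pos: [0.5753, 0.2102, 0.0096]
ee_rot: [[0.994, 0.0, 0.111], [-0.111, 0.0, 0.994], [0.0, -1.0, 0.0]]
wrist_force: [-0.4, 0.4, -0.1]
gripper_width: 0.596
```

Run:
```python
from h import *
s=r.sense(); print(s["time_s"],s["tcp_pos"],s["wrist_force"],s["moment"],s["gripper_width"]*87)
c=eyes.capture("side"); cv2.imwrite("pics/d5.png",cv2.resize(c["img"][150:240,170:310],None,fx=5.5,fy=5.5,interpolation=cv2.INTER_CUBIC))
```

```text
12.7 [0.5753495  0.21020625 0.00958804] [-0.43908087  0.43563089 -0.12379166] [ 0.07413949 -0.11566719 -0.02918777] 51.8322980073115
```

View pics/d5.png

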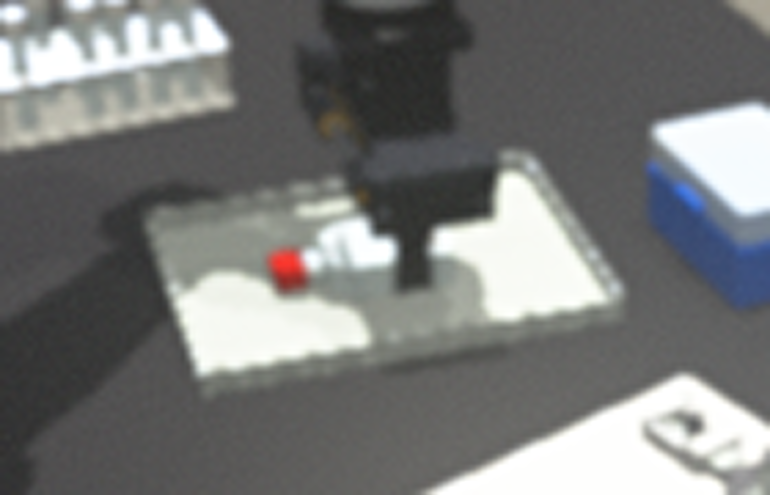

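Nearly down; creep until contact shows in the force.

Call:
play_rows(deltas=[140,0,0.2,0,0,140,0,0.2,0,0,140,0,0.2,0,0,140,0,0.2,0,0,140,0,0.2,0,0,140,0,0.2,0,0,140,0,0,0,0,140,0,0,0,0,140,0,0,0,0,140,0,0,0,0])

```text
time_s: 13.75
tcp_pos: [0.5753, 0.2102, 0.0085]
ee_rot: [[0.994, 0.0, 0.111], [-0.111, -0.0, 0.994], [0.0, -1.0, -0.0]]
wrist_force: [-0.7, 0.1, 1.3]
gripper_width: 0.596
```

Call:
play_rows(deltas=[140,0,0.1,0,0,140,0,0.1,0,0,140,0,0.1,0,0,140,0,0.1,0,0,140,0,0,0,0,140,0,0,0,0,140,0,0,0,0,140,0,0,0,0,140,0,0,0,0,140,0,0,0,0])

```text
time_s: 14.75
tcp_pos: [0.5753, 0.2102, 0.0085]
ee_rot: [[0.994, 0.0, 0.111], [-0.111, -0.0, 0.994], [0.0, -1.0, -0.0]]
wrist_force: [-2.3, -0.7, 5.4]
gripper_width: 0.596
```

Call:
play_rows(deltas=[140,0,-0.3,0,0,105,0,0,0,0,98,0,0,0,0,92,0,0,0,0,85,0,0,0,0,75,0,0,0,0,60,0,0,0,0,30,0,0,0,0,20,0,0,0,0,20,0,0,0,0])

```text
time_s: 15.75
tcp_pos: [0.5753, 0.2102, 0.0083]
ee_rot: [[0.994, 0.0, 0.111], [-0.111, 0.0, 0.994], [0.0, -1.0, 0.0]]
wrist_force: [0.7, -0.0, 0.5]
gripper_width: 0.898
```

Run:
```python
from h import *
s=r.sense(); print(s["time_s"],s["tcp_pos"],s["wrist_force"],s["moment"],s["gripper_width"]*87)
c=eyes.capture("wrist"); cv2.imwrite("pics/w6.png",c["img"])
```

```text
15.75 [0.57534112 0.21022682 0.00825471] [ 0.66211512 -0.00775685  0.49176376] [ 0.05369903 -0.15274199 -0.04069477] 78.12601203021931
```

View pics/w6.png

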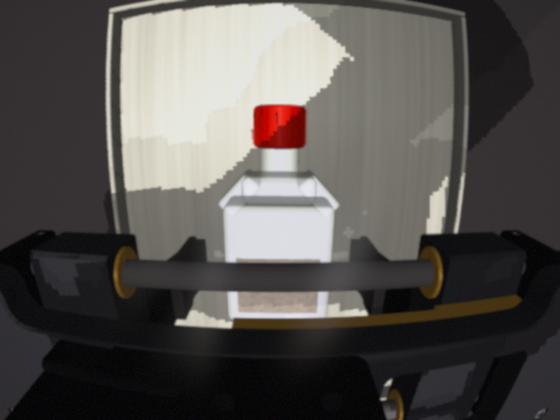

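Run:
```python
from h import *
s=r.sense()
plan([.437,-.245,.26],np.radians(-6.2-14.2),20,110,p0=s["tcp_pos"]+[0,0,.22])
```

```text
[110, -2.0, -1.0, -9.0, -0.007, 110, -3.0, -1.0, -17.0, -0.013, 110, -5.0, -2.0, -26.0, -0.02, 110, -6.0, -1.0, -26.0, -0.02, 110, -7.0, -2.0, -25.0, -0.02, 110, -6.0, -2.0, -26.0, -0.02, 110, -8.0, -2.0, -25.0, -0.02, 110, -8.0, -1.0, -25.0, -0.02, 110, -8.0, -2.0, -25.0, -0.02, 110, -9.0, -2.0, -25.0, -0.02]
[110, -9.0, -2.0, -25.0, -0.02, 110, -10.0, -1.0, -25.0, -0.02, 110, -11.0, -2.0, -24.0, -0.02, 110, -11.0, -2.0, -24.0, -0.02, 110, -11.0, -2.0, -24.0, -0.02, 110, -12.0, -1.0, -23.0, -0.02, 110, -12.0, -2.0, -24.0, -0.02, 110, -13.0, -2.0, -23.0, -0.02, 110, -9.0, -1.0, -15.0, -0.013, 110, -4.0, -1.0, -8.0, -0.007]
end [ 0.4372 -0.2452  0.2602] xaxis deg 14.25521708501796 maxrow 26.0
```

Call:
play_rows(deltas=[0,0,-3,0,0,0,0,-8,0,0,0,0,-15,0,0,0,0,-25,0,0,0,0,-33,0,0,0,0,-38,0,0,0,0,-38,0,0,0,0,-30,0,0,0,0,-20,0,0,0,0,-10,0,0])

```text
time_s: 16.8
tcp_pos: [0.5761, 0.2105, 0.2316]
ee_rot: [[0.994, 0.004, 0.111], [-0.111, 0.003, 0.994], [0.004, -1.0, 0.003]]
wrist_force: [-0.0, -1.1, 0.2]
gripper_width: 0.997
```

Run:
```python
from h import *
s=r.sense();print(s["time_s"],s["tcp_pos"]);pose=(s["tcp_pos"],s["ee_rot"])
c=eyes.capture("wrist"); cv2.imwrite("pics/w7.png",c["img"])
```

```text
16.8 [0.57605689 0.21053098 0.23164764]
```

View pics/w7.png

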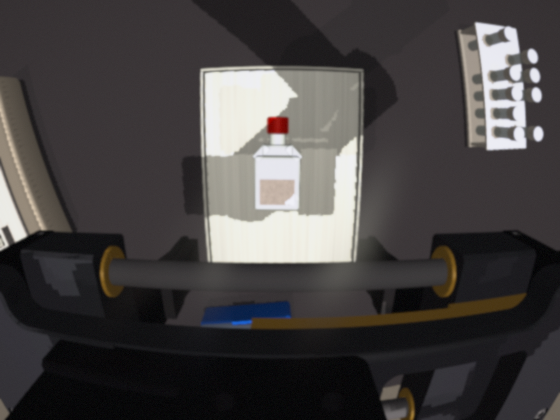

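Flask lies flat in the tray, centred (body ~(277,180)). On to the post.

Call:
play_rows(deltas=[110,-2,-1,-9,-0.007,110,-3,-1,-17,-0.013,110,-5,-2,-26,-0.02,110,-6,-1,-26,-0.02,110,-7,-2,-25,-0.02,110,-6,-2,-26,-0.02,110,-8,-2,-25,-0.02,110,-8,-1,-25,-0.02,110,-8,-2,-25,-0.02,110,-9,-2,-25,-0.02])

```text
time_s: 17.85
tcp_pos: [0.5044, -0.0186, 0.2425]
ee_rot: [[0.998, -0.004, -0.07], [0.07, -0.001, 0.998], [-0.004, -1.0, -0.0]]
wrist_force: [0.4, -0.2, 0.8]
gripper_width: 0.567
```

Call:
play_rows(deltas=[110,-9,-2,-25,-0.02,110,-10,-1,-25,-0.02,110,-11,-2,-24,-0.02,110,-11,-2,-24,-0.02,110,-11,-2,-24,-0.02,110,-12,-1,-23,-0.02,110,-12,-2,-24,-0.02,110,-13,-2,-23,-0.02,110,-9,-1,-15,-0.013,110,-4,-1,-8,-0.007])

```text
time_s: 18.85
tcp_pos: [0.4354, -0.2462, 0.2586]
ee_rot: [[0.97, -0.004, -0.245], [0.245, 0.001, 0.97], [-0.003, -1.0, 0.002]]
wrist_force: [0.7, 1.2, 0.1]
gripper_width: 0.569
```

Run:
```python
from h import *
s=r.sense();print(s["time_s"],s["tcp_pos"],s["ee_rot"].round(3));pose=(s["tcp_pos"],s["ee_rot"])
c=eyes.capture("wrist"); cv2.imwrite("pics/w8.png",cv2.resize(c["img"][60:320,120:440],None,fx=2.3,fy=2.3,interpolation=cv2.INTER_CUBIC))
```

```text
18.85 [ 0.43538162 -0.24615685  0.25861435] [[ 0.97  -0.004 -0.245]
 [ 0.245  0.001  0.97 ]
 [-0.003 -1.     0.002]]
```

View pics/w8.png

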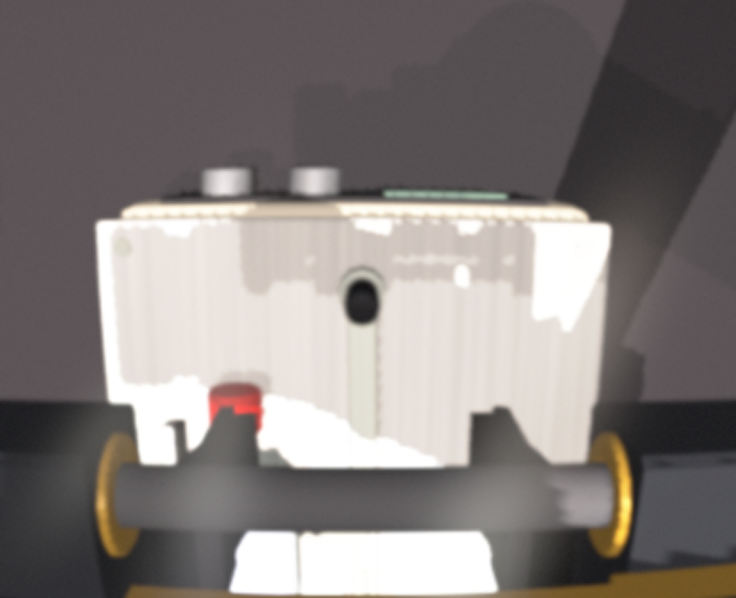

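Run:
```python
from h import *
s=r.sense(); c=eyes.capture("wrist"); pose=(s["tcp_pos"],s["ee_rot"])
q=np.array([.5197,-.2306,.2449]); px=lambda p:(120+(p[0]+.5)/2.3-.5,60+(p[1]+.5)/2.3-.5)
loc=lambda X: ((X-[q[0],q[1],0])@rz(q[2])*1000).round(1)
for n,p,z in [("postL",(344,306),.148),("postR",(379,306),.148),("postfar",(361,325),.148),("foottop",(361,267),.115),("TL",(98,221),.1),("TR",(609,225),.1)]:
    X=wray(c,pose,px(p),z); print(n,X.round(4),loc(X))
print("tcp",loc(s["tcp_pos"]))
```

```text
postL [ 0.4267 -0.256   0.148 ] [-96.4  -2.1 148. ]
postR [ 0.4235 -0.2433  0.148 ] [-96.4  11.  148. ]
postfar [ 0.4322 -0.248   0.148 ] [-89.1   4.3 148. ]
foottop [ 0.4157 -0.2523  0.115 ] [-106.1    4.2  115. ]
TL [ 0.4251 -0.3715  0.1   ] [-125.9 -113.8  100. ]
TR [ 0.3711 -0.1496  0.1   ] [-124.5  114.6  100. ]
tcp [-85.3   4.8 259. ]
```

Call:
play_rows(deltas=[110,-4,5,0,0,110,-4,8,0,0,110,-3,12,0,0,110,0,15,0,0,110,0,17,0,0,110,0,17,0,0,110,0,13,0,0,110,0,8,0,0,110,0,4,0,0,110,0,0,0,0])

```text
time_s: 19.95
tcp_pos: [0.4263, -0.2475, 0.1608]
ee_rot: [[0.969, -0.001, -0.247], [0.247, 0.0, 0.969], [-0.001, -1.0, 0.0]]
wrist_force: [-0.8, 0.1, 0.7]
gripper_width: 0.57
```

Run:
```python
from h import *
s=r.sense();print(s["time_s"],s["tcp_pos"]);pose=(s["tcp_pos"],s["ee_rot"])
c=eyes.capture("wrist"); cv2.imwrite("pics/w9.png",cv2.resize(c["img"][60:320,120:440],None,fx=2.3,fy=2.3,interpolation=cv2.INTER_CUBIC))
```

```text
19.95 [ 0.42633453 -0.24751674  0.16082533]
```

View pics/w9.png

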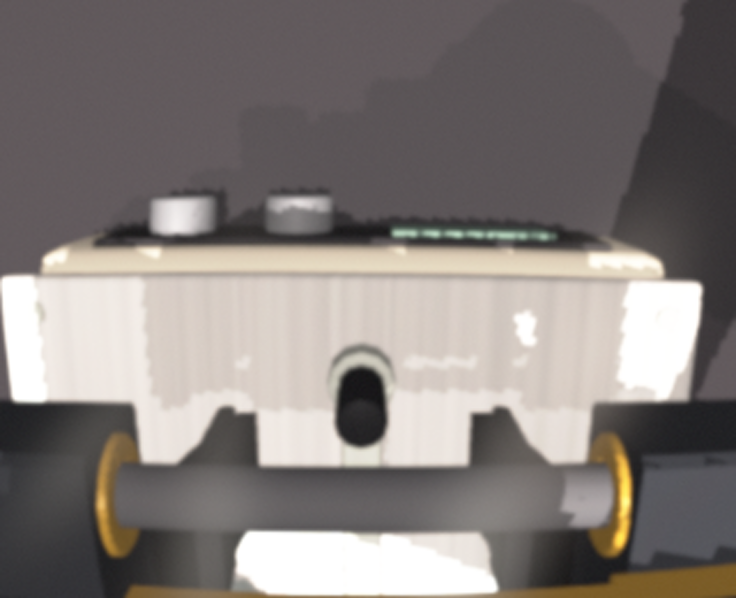

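Run:
```python
from h import *
s=r.sense(); c=eyes.capture("wrist"); pose=(s["tcp_pos"],s["ee_rot"])
q=np.array([.5197,-.2306,.2449]); px=lambda p:(120+(p[0]+.5)/2.3-.5,60+(p[1]+.5)/2.3-.5)
loc=lambda X: ((X-[q[0],q[1],0])@rz(q[2])*1000).round(1)
for n,p,z in [("postL",(334,420),.148),("postR",(387,420),.148),("postfar",(361,446),.148),("toptop",(361,395),.148),("foottop",(361,346),.115)]:
    X=wray(c,pose,px(p),z); print(n,X.round(4),loc(X))
print("tcp",loc(s["tcp_pos"]))
```

```text
postL [ 0.4267 -0.2551  0.148 ] [-96.2  -1.2 148. ]
postR [ 0.4234 -0.2422  0.148 ] [-96.3  12.1 148. ]
postfar [ 0.4318 -0.2468  0.148 ] [-89.2   5.6 148. ]
toptop [ 0.4186 -0.2502  0.148 ] [-102.8    5.5  148. ]
foottop [ 0.4149 -0.2512  0.115 ] [-106.7    5.4  115. ]
tcp [-94.4   5.9 161.4]
```

Call:
play_rows(deltas=[110,-1,4,0,0,110,-1,7,0,0,110,0,9,0,0,110,0,8,0,0,110,0,6,0,0,110,0,4,0,0,110,0,1,0,0,150,0,0,0,0,180,0,0,0,0,190,0,0,0,0])

```text
time_s: 21.05
tcp_pos: [0.4249, -0.2484, 0.1226]
ee_rot: [[0.969, 0.001, -0.246], [0.246, -0.0, 0.969], [0.001, -1.0, -0.0]]
wrist_force: [0.1, -0.5, 1.5]
gripper_width: 0.38
```

Run:
```python
from h import *
s=r.sense();print(s["time_s"],s["tcp_pos"],s["wrist_force"],s["gripper_width"]*87)
c=eyes.capture("wrist"); cv2.imwrite("pics/w10.png",cv2.resize(c["img"][100:320,120:440],None,fx=2.3,fy=2.3,interpolation=cv2.INTER_CUBIC))
c=eyes.capture("side"); cv2.imwrite("pics/d10.png",cv2.resize(c["img"][180:340,200:400],None,fx=3.7,fy=3.7,interpolation=cv2.INTER_CUBIC))
```

```text
21.05 [ 0.42486763 -0.24839214  0.12257985] [ 0.09489766 -0.46201828  1.45958952] 33.0567684833651
```

View pics/w10.png

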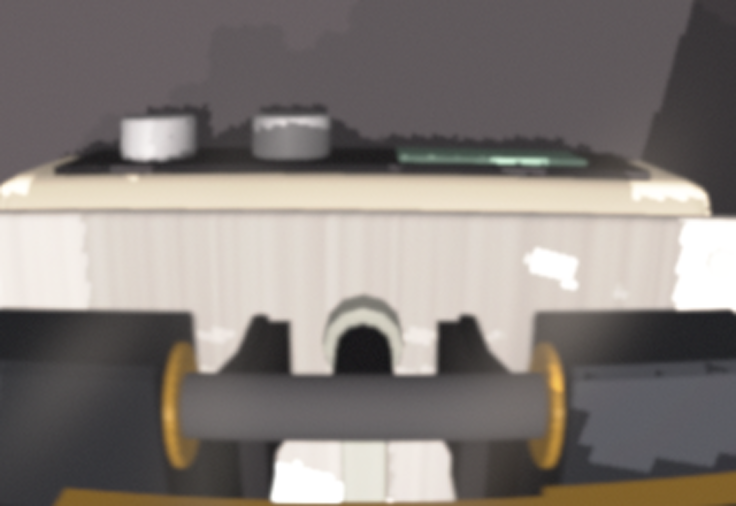

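View pics/d10.png

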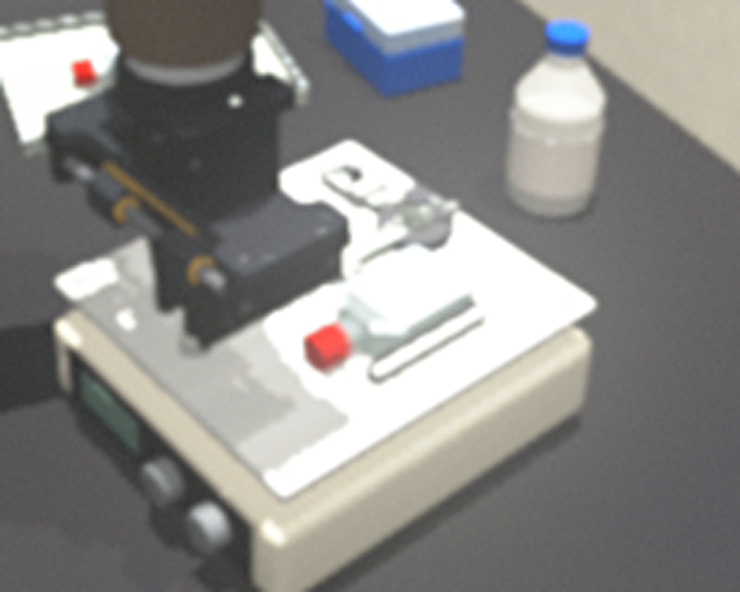

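Call:
play_rows(deltas=[196,0,0,0,0,196,0,0,0,0,196,0,0,0,0,196,0,0,1,0,196,0,0,2,0,196,0,0,3.6,0.02,196,0,0,3.6,0.02,196,0,0,3.6,0.02,196,0,0,3.6,0.02,196,0,0,3.6,0.02])

```text
time_s: 22.15
tcp_pos: [0.4205, -0.2276, 0.1223]
ee_rot: [[0.989, 0.001, -0.147], [0.147, -0.0, 0.989], [0.001, -1.0, -0.001]]
wrist_force: [1.8, -3.5, -1.6]
gripper_width: 0.233
```

```bash
cat > ang.py <<'E'
from h import *
s=r.sense();q=np.array([.5197,-.2306,.2449])
R=s["ee_rot"]; L=rz(q[2]).T@(s["tcp_pos"]-[q[0],q[1],0])*1000
F=R.T@s["wrist_force"]
# post centre = tcp - tool z*(half opening-7)
g=s["gripper_width"]*87/2-7
P=L-rz(q[2]).T@R[:,2]*g
d=np.array([84,6.5])-P[:2]
print("t",s["time_s"],"tcp loc",L.round(1),"post",P.round(1),"rad",np.hypot(*d).round(1),"angle",np.arctan2(-d[1],d[0]).round(3),"Ftool",F.round(2),"w",s["gripper_width"]*87,"toolyaw",(q[2]-np.arctan2(R[1,0],R[0,0])).round(3))
E
python3 ang.py
```

```text
t 22.15 tcp loc [-95.5  26.9 122.3] post [-95.8  23.8 122.3] rad 180.7 angle 0.096 Ftool [ 1.31  1.65 -3.68] w 20.30540012401128 toolyaw 0.098
```

Call:
play_rows(deltas=[196,0.1,0,5.4,0.03,196,0.1,0,5.4,0.03,196,0.1,0,5.4,0.03,196,0.1,0,5.4,0.03,196,0.1,0,5.4,0.03,196,0.1,0,5.4,0.03,196,0.1,0,5.4,0.03,196,0.1,0,5.4,0.03,196,0.1,0,5.4,0.03,196,0.1,0,5.4,0.03])

```text
time_s: 23.15
tcp_pos: [0.4209, -0.174, 0.1225]
ee_rot: [[0.988, 0.001, 0.152], [-0.152, -0.001, 0.988], [0.001, -1.0, -0.001]]
wrist_force: [1.3, -4.5, -1.3]
gripper_width: 0.234
```

```bash
python3 ang.py
```

```text
t 23.15 tcp loc [-82.1  78.8 122.5] post [-83.4  75.9 122.5] rad 181.2 angle 0.393 Ftool [ 2.    1.27 -4.19] w 20.374921570422668 toolyaw 0.398
```

Call:
play_rows(deltas=[196,0.1,0,3.6,0.02,196,0.1,0,3.6,0.02,196,0.1,0,3.6,0.02,196,0.1,0,3.6,0.02,196,0.1,0,3.6,0.02,196,0.1,0,3.6,0.02,196,0.1,0,3.6,0.02,196,0.1,0,3.6,0.02,196,0,0,0,0,196,0,0,0,0])

```text
time_s: 24.15
tcp_pos: [0.4276, -0.1466, 0.1225]
ee_rot: [[0.952, 0.0, 0.306], [-0.306, -0.001, 0.952], [0.001, -1.0, -0.001]]
wrist_force: [1.5, -6.8, -1.5]
gripper_width: 0.233
```

```bash
python3 ang.py
python3 - <<'E'
from h import *
c=eyes.capture("wrist"); cv2.imwrite("pics/w12.png",cv2.resize(c["img"],None,fx=1.4,fy=1.4,interpolation=cv2.INTER_CUBIC))
c=eyes.capture("side"); cv2.imwrite("pics/d12.png",cv2.resize(c["img"][150:340,170:400],None,fx=3.3,fy=3.1,interpolation=cv2.INTER_CUBIC))
c=eyes.capture("scene"); cv2.imwrite("pics/s12.png",cv2.resize(c["img"][100:390,100:400],None,fx=2.0,fy=2.0,interpolation=cv2.INTER_CUBIC))
E
python3 ang.py
```

```text
t 24.15 tcp loc [-68.9 103.8 122.5] post [-70.6 101.2 122.5] rad 181.3 angle 0.549 Ftool [ 3.5   1.51 -6.03] w 20.282527323909516 toolyaw 0.556
t 24.3 tcp loc [-69.  103.8 122.5] post [-70.6 101.1 122.5] rad 181.3 angle 0.549 Ftool [ 3.49  1.64 -5.12] w 20.239910365485557 toolyaw 0.556
```

View pics/w12.png

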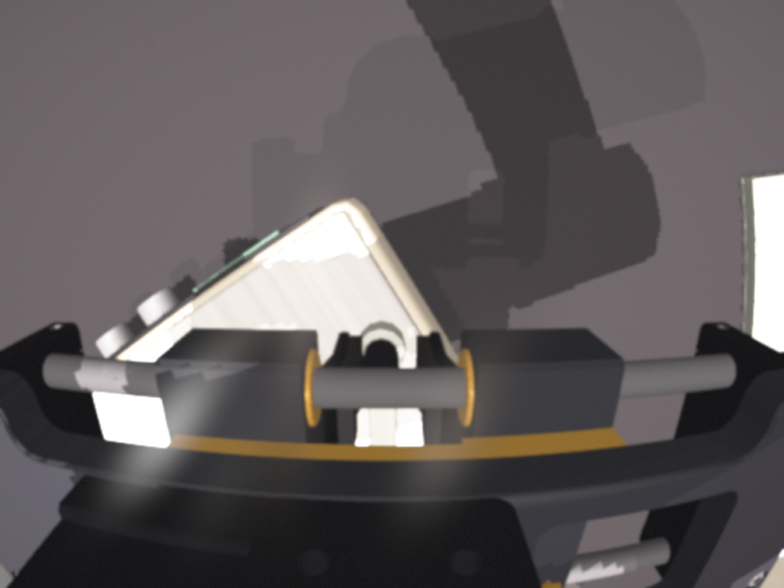

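View pics/d12.png

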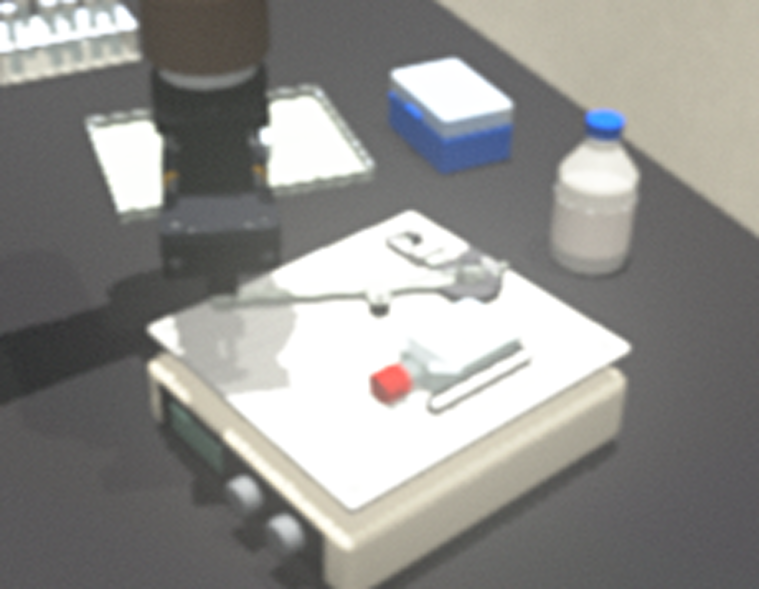

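View pics/s12.png

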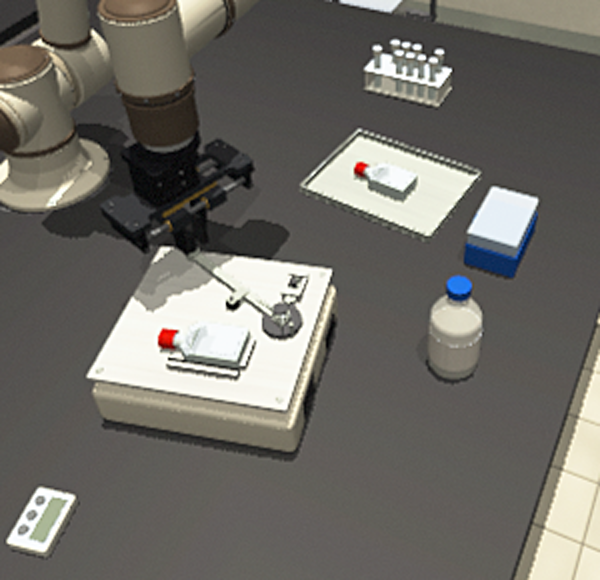

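```bash
python3 - <<'E'
from h import *
print(r.finish_job());
E
python3 ang.py
```

```text
the job is handed in; nothing more can be done
None
the job is handed in; nothing more can be done
```

The upper flask is in the steel tray, released, and the clamp arm is held open at about 0.55 rad. The job was handed in at 24.3 s.

- **Flask:** I gripped it across its width and lifted it straight off. I lowered it until I felt contact, with the force reaching about 5 N, then let go. The last pictures show it lying flat in the tray, the same way up.
- **Clamp arm:** I pushed it along its arc by the thumb post, with the fingers loosely closed around the post. At the last check the arm angle, worked out from the gripper position, was about 0.55 rad. That is past the 0.38 click and short of the 0.62 stop. It was steady over two readings, with about 5–6 N of spring force on the finger.
- **Rest of the bench:** The lower flask still lies in its nest. The bottle, tip box, rack and timer look undisturbed.

No check failed or disagreed. I didn't watch the click itself: I'm inferring it from the angle and the steady hold.

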